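Clamp the denture flask in the bench clamp

ROBOT

A 6-joint arm with a two-finger parallel gripper is mounted at the origin on a cart in front of the work surface, level with it; the furniture and walls round the work are solid. World frame = base frame: x ahead of the robot, y to its left, z up, the work surface at z = 0. Lengths are in m, angles in degrees, forces in N, time in s.
With the tool pointing down it reaches from about 0.375 to 0.75 m from the base axis. Payload 9 kg.
Tool frame: the origin (TCP) lies where the fingers leave the gripper's body, on its centre line; the fingertips stand 73 mm ahead of it and the grasp point (between the pads) lies 54 mm ahead of it (robot.tip_reach is the distance from the TCP to the fingertips, in m); z points along the fingers, y is the line along which they close (so a half turn about z gives the same grasp; the last joint's range is limited). The gripper opens to 85 mm and grips with 20 to 120 N. Pads are 22 mm wide; open, the fingers measure 114 mm over their backs; the gripper's body (76 mm by 85 mm) begins 54 mm behind the grasp point. The pads swing forward as they close: fully open they stand 13 mm farther back than shut.
Start: joints at [50.953, 5.964, 5.575, 89.605, 0, 77.527], TCP at [0.268, 0.537, 0.304] pointing down, gripper open.
Joint ranges: [-171.21, 171.21], [-48.23, 106.86], [-62.78, 66.21], [-105.2, 120.99], [-86.42, 89.51], [-180, 180]. Speed limits (degrees/s): [127.2, 127.2, 147.25, 180, 180, 180].

INTERFACE

Orientations are given as [roll, pitch, yaw] about the fixed x, y, z axes, in that order (R = Rz(yaw) Ry(pitch) Rx(roll)).
In Python, from plant import robot gives the robot as it stands. Calls block until the motion is done:
- robot.move_pose(position, orientation): joint-space move of the TCP to a pose.
- robot.line_to(position, vel=0.15, rotation=None, guard=None): straight line of the TCP; rotation=None keeps the orientation; vel is the mean speed in m/s. With guard (N) it stops when the force on the tool has changed by that much, and returns True; else False.
- robot.goto_joints(angles): joint-space move.
- robot.set_gripper(opening): finger opening in m; the grip force is fixed at half the most; returns when the fingers have stopped.
- robot.pause(seconds).
- robot.ik(position, orientation): joint angles nearest the present ones, or None.
- robot.observe(): the state.
- robot.grab_frame(name): name is "side" or "top" or "wrist"; returns the picture (400x640x3 uint8, blue, green, red); there is no depth.
- robot.get_calibration(name): a dict with "vertical_fov" (degrees; the focal length in pixels is half the picture's height over the tangent of half this angle, whatever the lens; pixels are square), "cx", "cy" (the principal point, pixels), "rvec" (rotation vector, rad) and "tvec" (3), from world to camera coordinates, as OpenCV has them. Camera axes: x right, y down, z forward; pixel columns grow to the right and rows downward; lengths in m; the calibration is good to about 2 mm. A picture is of the moment at which its call begins: read the wrist's pose just before it. get_calibration takes no time and is no camera call; for the wrist camera it gives the pose at the moment of the call.
A pose or a line that the arm cannot do raises robot.IKError and nothing moves.
- robot.job_done(): hands the job in; it is judged then, once.
The state is a dict: "time": time; "q": joint angles; "qvel": joint speeds; "joint_torque": joint torques, N m; "tool_pos": TCP position; "tcp_rot": TCP orientation; "ft_force": force on the tool from outside, world axes, zero at the start; "torque": the same for the moment, N m; "gripper_width": finger opening in m; "gripper_force": force on a finger pad.
Only numpy, scipy, OpenCV 4.12 (cv2) and the standard library are available. Lean on these libraries where they do the work, as an engineer would, in place of code of your own. Each camera call takes 0.05 s, during which the arm holds its last target. There are 200 camera calls.

TASK

Take the closed denture flask out of its drying stand and stand it on the bed of the bench clamp, between spindle foot and rear pad, with its two broad faces towards foot and pad: set it down on the bench on the way and take it again by its ends, as the clamp leaves no room for fingers on the broad faces. Then turn the crank clockwise until the spindle foot has pushed the flask against the sprung rear pad, and snug it by feel: firm, but well short of squeezing the springs solid. Leave the flask clamped and upright, and leave the loose cast and the wax tray where they are.

Things in the scene. Friction and masses are not known exactly. Their poses are not given: they have to be found in the camera images.
- flask: Closed brass denture flask, a block 46 mm thick (its x), 68 mm long (its y), 60 mm high (its z), 0.3 to 0.6 kg; a dark parting line runs over its top along y. Origin: centre of its underside. Broad faces (68 x 60) look along its x, ends (46 x 60) along its y. It starts standing in the drying stand, its ends covered.
- stand: Fixed steel drying stand, base 90 (x) x 100 (y) x 8 mm. End cheeks 60 mm wide in x stand at y = +-36 to +-44 mm, up to z = 68 mm, level with the flask's top: there only its broad faces can be taken. Low lips at x = +-28 mm, top z = 14 mm. Origin: centre of the underside. The flask stands at its centre on z = 8 mm, same axes.
- clamp: Fixed grey bench clamp, base 180 (x) x 90 (y) mm, origin: centre of its underside. x runs from crank (-x) to rear jaw (+x). Bed 56 mm wide, top z = 36 mm. Rear jaw 62 mm wide (y = +-31 mm), up to z = 92 mm, 4 mm below a seated flask's top; its pad's face is locked anew each time somewhere in x = +25 to +33 mm (not told). Screw axis at z = 78 mm.
- bed (a point): Point on top of the bed at x = -2, y = 0, z = 36 mm of the clamp, same axes: the centre of the flask's underside can always be set down here, at least 3.5 mm clear of spindle foot and rear pad. Anywhere along x between them, and within 8 mm of the middle across (y), will do.
- crank (a joint): Crank angle (rad); 0: arm straight up; grows clockwise as seen from the robot (over the top towards the clamp's -y), which tightens. Starts between -0.8 and 0.3. Each rad moves spindle and crank together 4 mm to +x. Free, the handle takes about 1.5 N; it stays where it is left.
- spindle: Screw spindle with a flat steel foot, 18 mm in diameter, that turns against the work; foot's face at clamp x = -30 mm + 4 mm x angle. Once the flask meets the sprung rear pad each rad adds about 28 N, solid at 8 mm (64 N). Snug is 12 to 50 N, about 28 N best; over 75 N harms. Each 10 N adds about 2.3 N at the handle. Origin: on the axis, 30 mm ahead of the foot.
- knob (a point): Middle of the crank handle, a black free-spinning sleeve, 16 mm in diameter, 38 mm long, always parallel to the clamp's x. In the clamp's frame: x = -144.5 + 4 x angle, y = -40 sin(angle), z = 78 + 40 cos(angle) mm. The arm is behind it (+x), nothing in front. Pinched from above it can be led round the whole circle without turning the wrist.
- cast_white: Loose white plaster cast, 60 x 77 x 26 mm, a bystander. Origin: centre of its underside.
- wax_tray: Loose wax tray, 62 x 98 x 25 mm, a bystander. Origin: centre of its underside.
Not all that is in view belongs to the job. What is shaped like the flask but pink or turquoise is not meant.

How it is judged (in metres and radians):
On the way, in this order (a step that is already met when the one before it is completed fails the run):
1. the flask stands upright on the bench itself, let go (height (world z) of flask below 0.004 m and angle between flask's own z axis and vertical below 0.1 rad and contact force between the fingers and flask below 0.1 N), for 0.1 s.
2. the flask stands on the clamp's bed between foot and pad, broad faces to foot and pad, let go, before it is pressed (z of flask in the frame of bed between -0.004 and 0.004 m and y of flask in the frame of bed between -0.01 and 0.01 m and x of flask in the frame of bed between -0.012 and 0.022 m and angle between flask's own z axis and vertical below 0.1 rad and angle between the x axis of flask and the x axis of clamp, either way round below 0.12 rad and contact force between the fingers and flask below 0.1 N and contact force between spindle and flask below 5 N), for 0.2 s.
3. the spindle presses the flask firmly (z of flask in the frame of bed between -0.004 and 0.004 m and y of flask in the frame of bed between -0.01 and 0.01 m and x of flask in the frame of bed between -0.012 and 0.022 m and angle between flask's own z axis and vertical below 0.1 rad and angle between the x axis of flask and the x axis of clamp, either way round below 0.12 rad and contact force between spindle and flask above 12 N), for 0.1 s.
At the end, for the whole second after the job is handed in: Flask upright (0.1 rad) on the bed (4 mm), within 10 mm of the bed's middle across and -12 to +22 mm of the bed point along, square to the clamp (0.12 rad), let go and at rest; the spindle presses it with 12 to 50 N; the crank is at rest (all of step 3 and contact force between the fingers and flask below 0.1 N and contact force between spindle and flask below 50 N and linear speed of flask below 0.01 m/s and velocity of joint crank between -0.05 and 0.05 rad/s); the robot touches nothing.
It fails at once if the flask is over-tightened (more than 75 N from the spindle) (contact force between spindle and flask above 75 N).
It fails at once if the flask is tipped over (angle between flask's own z axis and vertical above 0.6 rad).
It fails at once if the loose cast is pushed more than 30 mm (distance of cast_white from where it was at the start of the episode above 0.03 m).
It fails at once if the wax tray is pushed more than 30 mm (distance of wax_tray from where it was at the start of the episode above 0.03 m).
It also fails if it takes over 72 s, if anything falls off the work surface, if the arm or the gripper's body presses on something with over 40 N, if the wrist force passes 120 N, or if a joint passes its speed limit or range.

## Working session

There is one attempt and no reset: what is moved stays moved. The work goes in short steps, each a Python script; the robot and the scene stay as the last script left them, time stands still between calls to the robot, and variables do not carry over. Pictures are saved under pics/ and viewed, at most 10 in all, crops included, and the job is handed in when it is done.

```bash
ls; mkdir -p pics
python3 - <<'E'
from plant import robot
import cv2
for n in ("side","top"):
    cv2.imwrite(f"pics/{n}0.png",robot.grab_frame(n)); c=robot.get_calibration(n); print(n,c)
print(robot.observe()["time"])
E
```

```text
pics
side {'vertical_fov': 45.941276638208734, 'cx': 319.0419766657326, 'cy': 204.59907140915365, 'rvec': array([ 2.00538612, -0.27726948,  0.18826326]), 'tvec': array([-0.50690998,  0.23953634,  1.25788954])}
top {'vertical_fov': 45.75997813307949, 'cx': 326.38207104207737, 'cy': 202.34048721613436, 'rvec': array([ 1.97970224, -2.23356553,  0.23413816]), 'tvec': array([0.25957225, 0.583359  , 1.48606941])}
0.1
```

View pics/top0.png

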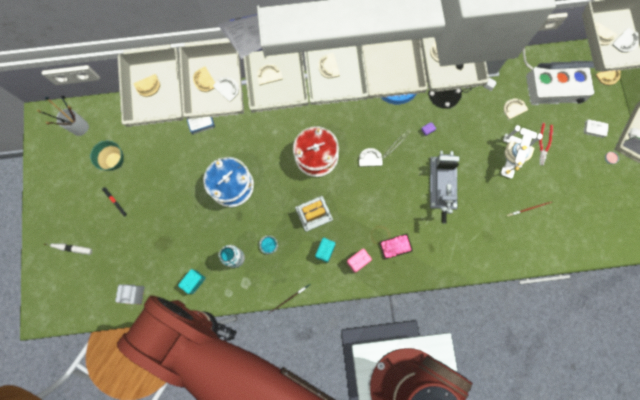

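View pics/side0.png

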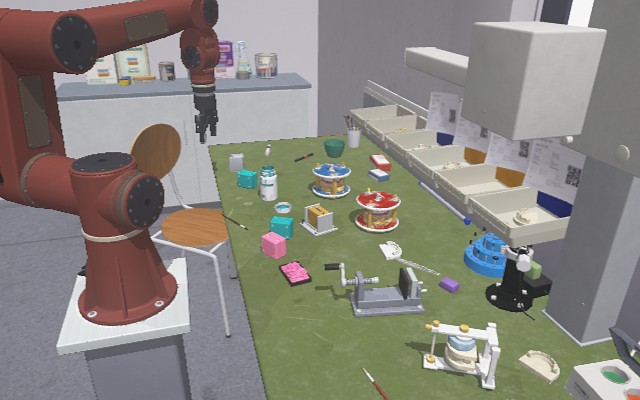

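The top picture shows the brass flask in its stand at about (314,211) and the clamp at about (444,185), with its crank towards the robot. The pink wax tray is at (396,246) and the white cast at about (370,157). Next I'll look at enlarged crops.

Run:
```python
import cv2,numpy as np
t=cv2.imread("pics/top0.png");s=cv2.imread("pics/side0.png")
f=lambda im,x,y,w,h,k:cv2.resize(im[y:y+h,x:x+w],None,fx=k,fy=k,interpolation=cv2.INTER_CUBIC)
a=np.hstack([f(t,290,190,50,50,8),f(t,410,140,50,50,8)]) 
b=np.hstack([f(t,420,180,50,25,8),np.zeros((200,400,3),np.uint8)])
# top: stand (290..340,185..235), clamp (420..470,145..228)
A=np.hstack([f(t,290,185,50,50,8),cv2.resize(t[145:230,420:470],(350,595),interpolation=cv2.INTER_CUBIC)[:400]*0+0 if 0 else np.zeros((400,0,3),np.uint8)])
c=np.zeros((600,790,3),np.uint8); c[:400,:400]=A; c[:595,410:760]=f(t,420,145,50,85,7)
cv2.imwrite("pics/c1.png",c)
cv2.imwrite("pics/c2.png",f(s,290,190,140,130,4.6)[:600,:800])
```

```text
(no output)
```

View pics/c1.png

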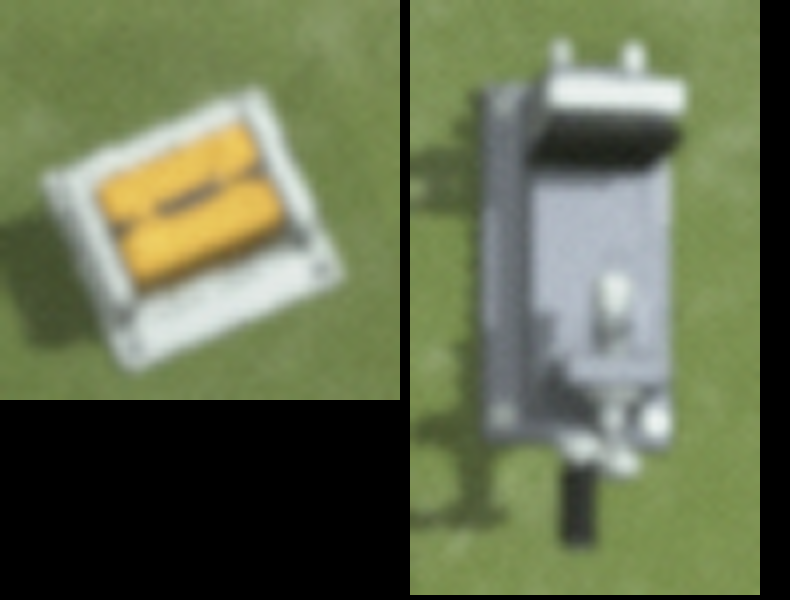

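View pics/c2.png

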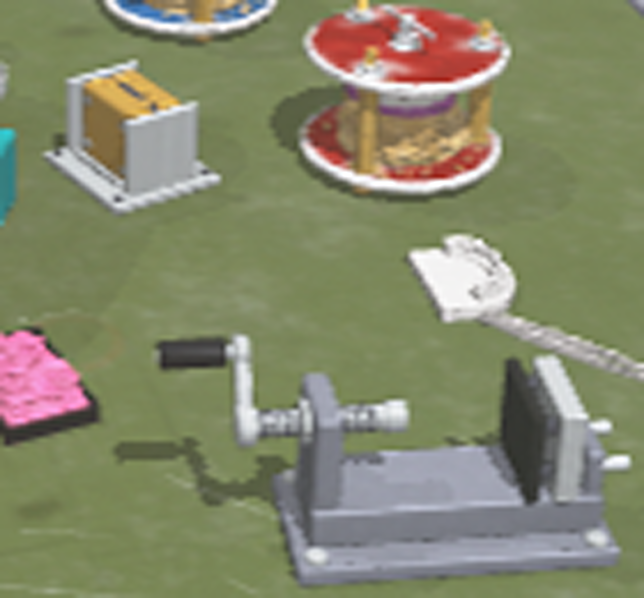

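Crops: the stand's base corners are at crop (43,182), (262,92), (343,278) and (133,372), and the flask's top corners at (95,190), (243,122), (285,220) and (138,285). For the clamp I have the base corners, jaw top, foot and knob in both views. I'll fit the poses to these.

```bash
cat > h.py <<'E'
import numpy as np, cv2
from scipy.optimize import least_squares
def proj(c,P):
    f=200/np.tan(np.radians(c["vertical_fov"])/2)
    K=np.array([[f,0,c["cx"]],[0,f,c["cy"]],[0,0,1]])
    return cv2.projectPoints(np.array(P,float).reshape(-1,1,3),c["rvec"],c["tvec"],K,None)[0][:,0]
def w(pose,P):
    x,y,a=pose; P=np.array(P,float); c,s=np.cos(a),np.sin(a)
    return np.c_[x+c*P[:,0]-s*P[:,1],y+s*P[:,0]+c*P[:,1],P[:,2]]
E
python3 - <<'E'
from plant import robot
from h import *
T,S=robot.get_calibration("top"),robot.get_calibration("side")
o=[290,185]; tp=lambda L:(np.array(L)+.5)/8-.5+o
# image up = +x, image left = +y
stP=[(.045,.05,.008),(.045,-.05,.008),(-.045,-.05,.008),(-.045,.05,.008),(.023,.034,.068),(.023,-.034,.068),(-.023,-.034,.068),(-.023,.034,.068)]
stU=tp([(43,182),(262,92),(343,278),(133,372),(95,190),(243,122),(285,220),(138,285)])
r=least_squares(lambda p:(proj(T,w(p,stP))-stU).ravel(),[.5,.15,.3],loss="soft_l1")
print("stand",r.x,np.degrees(r.x[2]));print(np.round(r.fun.reshape(-1,2),1).tolist())
tc=lambda L:(np.array(L)-[410,0]+.5)/7-.5+[420,145]
sc=lambda L:(np.array(L)+.5)/4.6-.5+[290,190]
sP=[(-.09,-.045,0),(.09,-.045,0)]; sU=sc([(303,582),(618,566)])
def res(p):
    a=p[3]; k=[(-.1445+.004*a,-.04*np.sin(a),.078+.04*np.cos(a))]; ft=[(-.03+.004*a,0,.078)]
    tP=[(.09,.045,.01),(-.09,.045,.01),(-.09,-.045,.01)]; tU=tc([(483,86),(484,436),(668,444)])
    return np.vstack([proj(T,w(p,tP))-tU,proj(S,w(p,sP))-sU,proj(T,w(p,k))-tc([(578,506)]),proj(S,w(p,k))-sc([(193,353)]),
      proj(T,w(p,ft))-tc([(613,275)]),proj(S,w(p,ft))-sc([(405,414)])]).ravel()
r=least_squares(res,[.6,-.1,0,-.1],loss="soft_l1",x_scale=[.01,.01,.02,.1])
print("clamp",r.x,np.degrees(r.x[2]));print(np.round(res(r.x).reshape(-1,2),1).tolist())
ray=lambda u,z:least_squares(lambda p:(proj(T,[[p[0],p[1],z]])-u).ravel(),[.5,0]).x
for n,u,z in[("wax",(396,246),.02),("pink",(359,261),.05),("turq",(325,250),.05),("cast",(370,157),.02),("red",(316,150),.1),("cup",(268,245),.03)]: print(n,ray(np.array([u]),z))
E
```

```text
stand [0.58939094 0.23274629 0.29995937] 17.1864062011227
[[0.2, 0.2], [-0.2, -0.4], [0.5, 0.2], [-0.5, 0.4], [-0.5, -0.5], [0.1, -0.3], [0.6, 0.0], [-0.2, 0.3]]Traceback (most recent call last):
  File "<stdin>", line 18, in <module>
    return func(*args, **kwargs)
    vector_fun = VectorFunction(
        fun_wrapped,
    ...<6 lines>...
        workers=workers
    )
    self._update_fun()
    ~~~~~~~~~~~~~~~~^^
    self.f = self.fun_wrapped(xp_copy(self.x))
             ~~~~~~~~~~~~~~~~^^^^^^^^^^^^^^^^^
    return np.atleast_1d(self.fun(x))
                         ~~~~~~~~^^^
    return self.f(x, *self.args, **self.kwargs)
           ~~~~~~^^^^^^^^^^^^^^^^^^^^^^^^^^^^^^
  File "<stdin>", line 16, in res
  File "h.py", line 8, in w
    x,y,a=pose; P=np.array(P,float); c,s=np.cos(a),np.sin(a)
    ^^^^^
ValueError: too many values to unpack (expected 3)
```

```bash
sed -i 's/x,y,a=pose;/x,y,a=pose[:3];/' h.py
python3 - <<'E'
from plant import robot
from h import *
T,S=robot.get_calibration("top"),robot.get_calibration("side")
tc=lambda L:(np.array(L)-[410,0]+.5)/7-.5+[420,145]
sc=lambda L:(np.array(L)+.5)/4.6-.5+[290,190]
sP=[(-.09,-.045,0),(.09,-.045,0)]; sU=sc([(303,582),(618,566)])
def res(p):
    a=p[3]; k=[(-.1445+.004*a,-.04*np.sin(a),.078+.04*np.cos(a))]; ft=[(-.03+.004*a,0,.078)]
    tP=[(.09,.045,.01),(-.09,.045,.01),(-.09,-.045,.01)]; tU=tc([(483,86),(484,436),(668,444)])
    return np.vstack([proj(T,w(p,tP))-tU,proj(S,w(p,sP))-sU,proj(T,w(p,k))-tc([(578,506)]),proj(S,w(p,k))-sc([(193,353)]),
      proj(T,w(p,ft))-tc([(613,275)]),proj(S,w(p,ft))-sc([(405,414)])]).ravel()
r=least_squares(res,[.6,-.1,0,-.1],loss="soft_l1",x_scale=[.01,.01,.02,.1])
print("clamp",r.x,np.degrees(r.x[2]));print(np.round(res(r.x).reshape(-1,2),1).tolist())
ray=lambda u,z:least_squares(lambda p:(proj(T,[[p[0],p[1],z]])-u).ravel(),[.5,0]).x
for n,u,z in[("wax",(396,246),.02),("pink",(359,261),.05),("turq",(325,250),.05),("cast",(370,157),.02),("red",(316,150),.1),("cup",(268,245),.03)]: print(n,ray(np.array([u]),z).round(3))
E
```

```text
clamp [ 0.64817004 -0.2185838  -0.17505762 -0.55259286] -10.030062800092974
[[0.3, -1.8], [-0.3, -0.9], [0.2, -0.6], [0.1, 0.6], [1.3, -0.2], [0.5, 0.5], [-0.8, -0.6], [-0.4, 1.2], [-1.4, -0.2]]
wax [ 0.446 -0.023]
pink [0.409 0.106]
turq [0.457 0.211]
cast [0.76  0.019]
red [0.781 0.201]
cup [0.499 0.394]
```

Run:
```python
from plant import robot
import numpy as np
s=robot.observe();print(s["tcp_rot"],s["ft_force"],s["time"])
for n,p,ys in[("stand",[.589,.233,.2],(-72.8,107.2)),("bench",[.6,.06,.1],(-100,80)),("regrip",[.6,.06,.1],(170,-10)),("bed",[.645,-.218,.13],(170,-10)),("knob",[.5,-.19,.1],(170,-10))]:
    for y in ys:
        q=robot.ik(p,[180,0,y]);print(n,y,None if q is None else np.round(q,1))
```

```text
[-1.79934603e+02 -1.42074111e-02  1.53426144e+02] [-0.12505236 -0.08800015  0.14963814] 0.1
stand -72.8 [  9.8  12.1   1.5  79.4   0.  -97.4]
stand 107.2 [ 9.8 12.1  1.5 79.4  0.  82.6]
bench -100 [ -6.7  10.2 -11.2  68.6   0.  -86.7]
bench 80 [ -6.7  10.2 -11.2  68.6   0.   93.3]
regrip 170 [ -6.7  10.2 -11.2  68.6   0.    3.3]
regrip -10 [  -6.7   10.2  -11.2   68.6    0.  -176.7]
bed 170 [-29.6  22.1   6.   73.9   0.  -19.6]
bed -10 [-29.6  22.1   6.   73.9   0.  160.4]
knob 170 [-34.8  -1.4 -23.4  68.    0.  -24.8]
knob -10 [-34.8  -1.4 -23.4  68.    0.  155.2]
```

Run:
```python
from plant import robot
import numpy as np, cv2
o=lambda n:(lambda s:print(n,round(s["time"],2),np.round(s["tool_pos"],4),np.round(s["ft_force"],2),round(s["gripper_width"],4),np.round(s["gripper_force"],1)))(robot.observe())
R=[180,0,107.2]
robot.move_pose([.589,.233,.21],R)
if robot.line_to([.589,.233,.102],.12,guard=8): o("HIT"); raise SystemExit
robot.set_gripper(0.0); o("grip")
if not .040<robot.observe()["gripper_width"]<.052: raise SystemExit
robot.line_to([.589,.233,.205],.12); o("lift")
robot.move_pose([.60,.06,.15],[180,0,80])
robot.line_to([.60,.06,.102],.12)
print(robot.line_to([.60,.06,.086],.03,guard=4)); o("down")
robot.set_gripper(.085); robot.pause(.15); o("open")
cv2.imwrite("pics/side1.png",robot.grab_frame("side"))
robot.line_to([.60,.06,.21],.2)
robot.move_pose([.52,-.16,.30],[180,0,170]); o("look")
import pickle
pickle.dump(robot.get_calibration("wrist"),open("w1.pkl","wb"))
cv2.imwrite("pics/w1.png",robot.grab_frame("wrist"))
```

```text
grip 3.26 [0.5895 0.2331 0.1028] [ 0.5  -0.15  4.65] 0.0455 63.1
lift 4.27 [0.5885 0.2329 0.2037] [-0.27 -0.99 -6.38] 0.0455 62.5
True
down 5.95 [0.601  0.0599 0.0947] [ 0.38 -0.21  4.42] 0.0453 63.9
open 6.58 [0.5995 0.0602 0.0928] [-0.22  0.15 -0.23] 0.0846 0.0
look 9.09 [ 0.52   -0.1597  0.2994] [-0.71  0.51  0.57] 0.0846 0.0
```

View pics/w1.png

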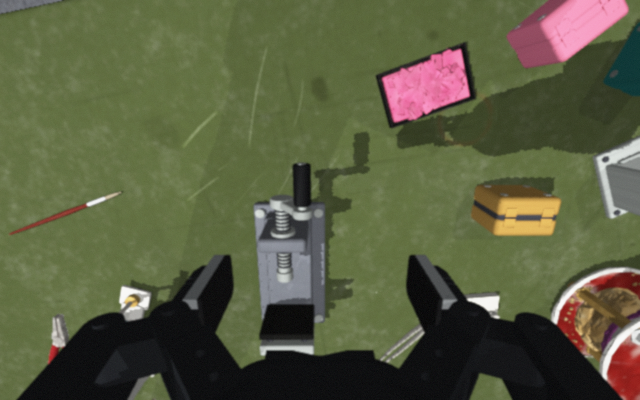

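The wrist view shows the flask standing upright on the bench at (517,210) and the clamp at x 250–330, y 160–355. I'll enlarge the clamp.

Run:
```python
import cv2
t=cv2.imread("pics/w1.png")[155:360,230:350]
t=cv2.resize(t,None,fx=5,fy=5,interpolation=cv2.INTER_CUBIC)
import numpy as np
cv2.imwrite("pics/c3.png",np.hstack([t[:600],])); 
# two halves side by side within 800x600: left knob..foot, right jaw part
a=t[:600,50:450]; b=t[425:1025,50:450]; cv2.imwrite("pics/c3.png",np.hstack([a,b]))
```

```text
(no output)
```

View pics/c3.png

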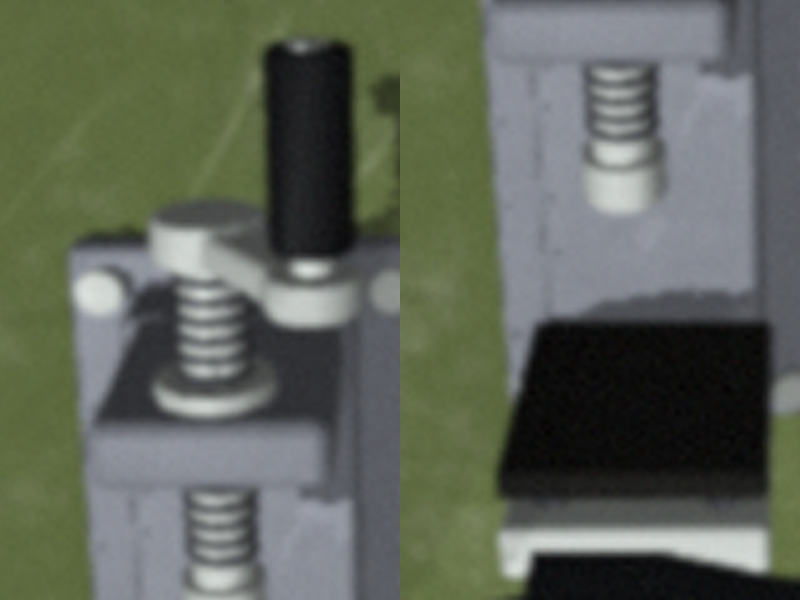

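Run:
```python
from plant import robot
from h import *
import pickle
T,S=robot.get_calibration("top"),robot.get_calibration("side");W=pickle.load(open("w1.pkl","rb"))
tc=lambda L:(np.array(L)-[410,0]+.5)/7-.5+[420,145]
sc=lambda L:(np.array(L)+.5)/4.6-.5+[290,190]
wl=lambda L:(np.array(L)+.5)/5-.5+[240,155]
wr=lambda L:(np.array(L)-[400,0]+.5)/5-.5+[240,240]
def res(p,full=False):
    a=p[3]; k=np.array([(-.1445+.004*a,-.04*np.sin(a),.078+.04*np.cos(a))]); ft=[(-.03+.004*a,0,.078)]
    tP=[(.09,.045,.01),(-.09,.045,.01),(-.09,-.045,.01)]; tU=tc([(483,86),(484,436),(668,444)])
    sP=[(-.09,-.045,0),(.09,-.045,0)]; sU=sc([(303,582),(618,566)])
    A=[proj(T,w(p,tP))-tU,proj(S,w(p,sP))-sU,proj(T,w(p,k))-tc([(578,506)]),proj(S,w(p,k))-sc([(193,353)]),
      proj(T,w(p,ft))-tc([(613,275)]),proj(S,w(p,ft))-sc([(405,414)])]
    B=[proj(W,w(p,np.vstack([k-[.019,0,0],k,k+[.019,0,0]])))-wl([(308,46),(310,148),(312,250)]),
       proj(W,w(p,ft))-wr([(622,207)]),proj(W,w(p,[(-.09,-.045,.01)]))-wl([(75,245)]),
       proj(W,w(p,[(p[4],0,.092),(p[4],0,.036)]))-wr([(638,470),(654,325)])]
    if full: return A,B
    return {"all":np.vstack(A+B),"wrist":np.vstack(B)}[mode].ravel()
for mode in("wrist","all"):
    r=least_squares(res,[.648,-.218,-.175,-.55,.03],loss="soft_l1",x_scale=[.01,.01,.02,.1,.01])
    print(mode,r.x.round(4),"foot",-30+4*r.x[3]);A,B=res(r.x,True)
    print(np.vstack(A).round(1).tolist());print(np.vstack(B).round(1).tolist())
```

```text
wrist [ 0.6472 -0.2207 -0.1813 -0.5524  0.0333] foot -32.20956145721686
[[1.1, -1.6], [0.2, -0.8], [0.7, -0.3], [-0.1, 1.1], [1.3, 0.6], [0.9, 0.6], [-1.0, -0.3], [0.2, 1.4], [-1.4, 0.3]]
[[0.1, -0.6], [-0.0, 0.3], [-0.1, 0.3], [1.6, -4.1], [-0.2, 3.5], [-1.2, 1.1], [0.1, -1.3]]
all [ 0.6474 -0.2202 -0.1788 -0.5489  0.0331] foot -32.19566860202615
[[0.9, -1.6], [0.1, -0.8], [0.6, -0.4], [-0.1, 1.0], [1.3, 0.4], [0.9, 0.6], [-0.9, -0.3], [0.1, 1.4], [-1.4, 0.2]]
[[0.1, -0.5], [0.0, 0.4], [-0.1, 0.4], [2.0, -4.0], [0.1, 3.6], [-0.7, 1.1], [0.6, -1.3]]
```

Run:
```python
from plant import robot
from h import *
o=lambda n:(lambda s:print(n,round(s["time"],2),np.round(s["tool_pos"],4),np.round(s["ft_force"],2),round(s["gripper_width"],4),np.round(s["gripper_force"],1)))(robot.observe())
C=[.6474,-.2202,-.179]
R=[180,0,170]
robot.move_pose([.6005,.06,.19],R)
if robot.line_to([.6005,.06,.096],.12,guard=8): o("HIT"); raise SystemExit
robot.set_gripper(0.0); o("grip")
if not .063<robot.observe()["gripper_width"]<.072: raise SystemExit
robot.line_to([.6005,.06,.22],.15)
b=w(C,[(-.002,0,0)])[0,:2]; R=[180,0,180+np.degrees(C[2])]
robot.move_pose([*b,.22],R); robot.line_to([*b,.15],.12); o("above")
print(robot.line_to([*b,.136],.05,guard=6)); o("near")
if robot.observe()["tool_pos"][2]<.14:
    print(robot.line_to([*b,.124],.025,guard=4)); o("down")
cv2.imwrite("pics/side2.png",cv2.resize(robot.grab_frame("side")[210:330,320:440],None,fx=5,fy=5,interpolation=cv2.INTER_CUBIC))
```

```text
grip 11.39 [0.6014 0.0597 0.0975] [-0.47 -1.99  6.  ] 0.0672 70.3
above 14.19 [ 0.6458 -0.2197  0.1509] [ 0.91 -0.89 -4.84] 0.0671 68.9
False
near 14.62 [ 0.6452 -0.2197  0.1355] [ 0.19 -0.09 -4.86] 0.067 68.9
True
down 14.91 [ 0.646  -0.2201  0.1335] [-0.46 -0.77  4.1 ] 0.0675 70.1
```

View pics/side2.png

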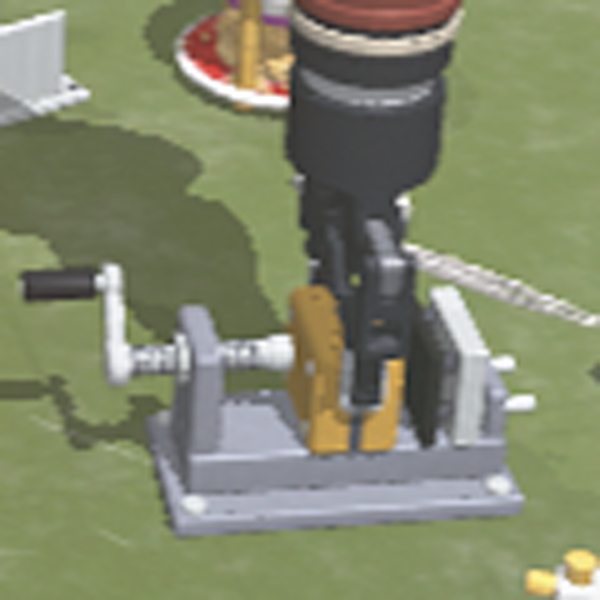

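The flask is seated on the bed between foot and pad. The side view shows it upright, with clearance to the pad. I'll release it, move to the knob and begin cranking.

```bash
cat > crank.py <<'E'
from plant import robot
from h import *
C=[.6474,-.2202,-.179]; R=[180,0,180+np.degrees(C[2])]
OX,OZ=-.006,.004
def tcp(a): return w(C,[(-.1445+.004*a+OX,-.04*np.sin(a),.078+.04*np.cos(a)+OZ+.054)])[0]
def feel(a):
    s=robot.observe(); F=np.array(s["ft_force"]); c,n=np.cos(C[2]),np.sin(C[2])
    f=np.array([c*F[0]+n*F[1],-n*F[0]+c*F[1],F[2]])
    t=np.array([0,-np.cos(a),-np.sin(a)]); r=np.array([0,-np.sin(a),np.cos(a)])
    d=s["tool_pos"]-tcp(a)
    return s["time"],-f@t,f@r,f[0],d
def step(a,vel=.05):
    robot.line_to(tcp(a),vel); return feel(a)
o=lambda n:(lambda s:print(n,round(s["time"],2),np.round(s["tool_pos"],4),np.round(s["ft_force"],2),round(s["gripper_width"],4),np.round(s["gripper_force"],1)))(robot.observe())
E
python3 - <<'E'
from crank import *
p=robot.observe()["tool_pos"]
robot.set_gripper(.085); robot.pause(.3); o("open")
robot.line_to([p[0],p[1],.225],.15)
cv2.imwrite("pics/top2.png",robot.grab_frame("top"))
a=-.549; k=tcp(a)
robot.move_pose([k[0],k[1],.225],R); robot.set_gripper(.05)
if robot.line_to(k,.1,guard=6): o("HIT"); raise SystemExit
o("at"); robot.set_gripper(0.0); o("pinch")
cv2.imwrite("pics/side3.png",cv2.resize(robot.grab_frame("side")[210:330,320:440],None,fx=5,fy=5,interpolation=cv2.INTER_CUBIC))
if robot.observe()["gripper_width"]<.012: raise SystemExit
for i in range(6):
    a+=.2; r=step(a); print(round(a,3),np.round(r[:4],2),np.round(r[4]*1e3,1))
E
```

```text
open 15.58 [ 0.6446 -0.2194  0.1311] [-1.44 -0.42  0.49] 0.0849 0.0
at 18.23 [ 0.501  -0.1726  0.1706] [-0.18 -0.39 -0.52] 0.0499 0.0
pinch 18.65 [ 0.5012 -0.1725  0.1709] [-1.13  2.21  4.19] 0.0138 58.5
-0.349 [19.01  0.32  9.45 -1.44] [ 0.4 -0.1  1.1]
-0.149 [19.32 -0.4  12.22 -3.69] [ 0.5 -0.5  1.6]
0.051 [19.62 -0.84 12.47 -2.62] [ 0.5 -1.1  1.8]
0.251 [19.93 -1.74 11.07 -1.29] [ 0.5 -1.6  1.9]
0.451 [ 2.024e+01 -1.960e+00  9.790e+00  1.000e-02] [ 0.5 -2.   1.7]
0.651 [20.55 -2.05  9.38  0.82] [ 0.6 -2.2  1.5]
```

View pics/side3.png

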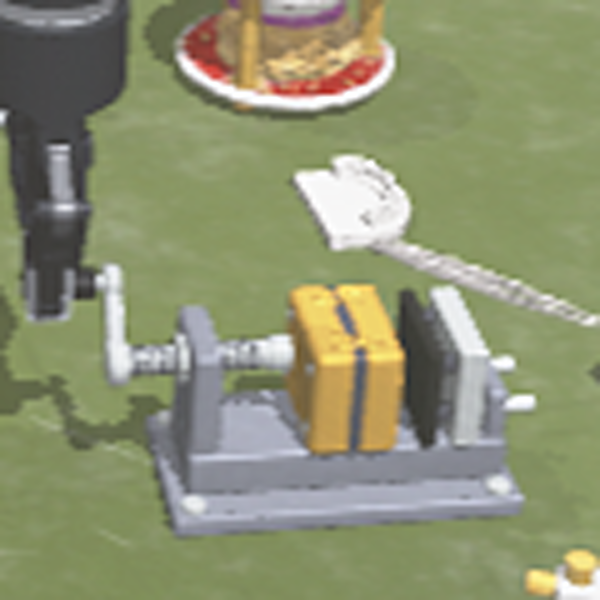

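The knob is pinched, and the side view shows the flask free, upright and square. I'll continue with a small offset correction.

Run:
```python
import crank; from crank import *
crank.OZ+=.001; crank.C[1]-=.001
a=.651
while a<2.2:
    a+=.2; r=step(a); print(round(a,3),np.round(r[:4],2),np.round(r[4]*1e3,1),round(robot.observe()["gripper_width"],4))
robot.pause(.2); r=feel(a);print(round(a,3),np.round(r[:4],2),np.round(r[4]*1e3,1))
```

```text
0.851 [20.87 -1.31  5.64  3.86] [ 0.6 -1.2  0.6] 0.0137
1.051 [21.18 -1.58  4.79  4.87] [ 0.6 -1.1  0.3] 0.014
1.251 [21.48 -1.59  5.67  6.17] [ 0.7 -1.   0.1] 0.014
1.451 [21.79 -1.62  5.39  7.2 ] [ 0.8 -0.8 -0.5] 0.0134
1.651 [22.1  -1.17  4.65  9.18] [ 0.8 -0.5 -0.8] 0.0133
1.851 [22.41 -2.12  3.52 10.23] [ 0.9 -0.1 -1. ] 0.0137
2.051 [22.72 -1.26  0.93 11.04] [ 1.   0.3 -1. ] 0.0137
2.251 [23.02 -1.46 -1.7   9.87] [ 1.   0.7 -0.8] 0.0138
2.251 [23.22 -1.02 -1.6   9.67] [ 1.   0.7 -0.8]
```

Run:
```python
import crank; from crank import *
crank.OZ+=.001; crank.C[1]-=.001; crank.OX+=.0012
a=2.251
while a<3.45:
    a+=.15; r=step(a,.04); print(round(a,3),np.round(r[:4],2),np.round(r[4]*1e3,1),round(robot.observe()["gripper_width"],4))
cv2.imwrite("pics/side4.png",cv2.resize(robot.grab_frame("side")[210:330,320:440],None,fx=5,fy=5,interpolation=cv2.INTER_CUBIC))
```

```text
2.401 [23.53 -1.85 -6.22  4.89] [ 0.2  1.5 -1.1] 0.0137
2.551 [23.83 -1.39 -9.12  4.11] [ 0.3  1.6 -0.7] 0.0137
2.701 [ 24.13  -0.66 -12.73   1.25] [ 0.2  1.5 -0.3] 0.0137
2.851 [ 24.43  -0.04 -15.84  -0.43] [0.1 1.3 0.1] 0.0139
3.001 [ 24.73  -0.27 -16.44  -2.31] [0.  0.9 0.4] 0.0141
3.151 [ 25.03  -1.44 -18.82  -4.09] [-0.1  0.5  0.6] 0.0139
3.301 [ 25.33  -1.39 -18.95  -5.49] [-0.2  0.   0.7] 0.0138
3.451 [ 25.63  -2.32 -18.07  -5.59] [-0.4 -0.3  0.6] 0.0136
```

View pics/side4.png

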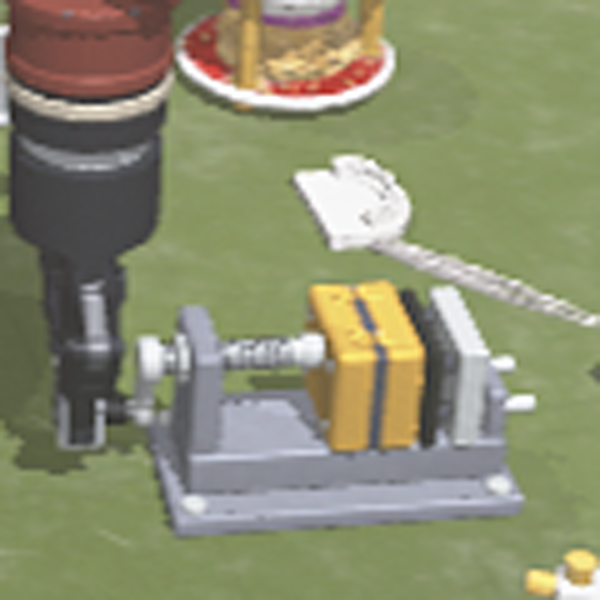

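Run:
```python
import crank; from crank import *
crank.OZ+=.003; crank.C[1]-=.001; crank.OX+=.0006
a=3.451
while a<4.5:
    a+=.1; r=step(a,.03); print(round(a,3),np.round(r[:4],2),np.round(r[4]*1e3,1),round(robot.observe()["gripper_width"],4))
    if r[1]>3.5: break
```

```text
3.551 [26.   -0.64 -4.41  3.69] [ 0.   0.2 -0.4] 0.0136
3.651 [26.28  1.31 -3.92  3.36] [-0.   0.1 -0.3] 0.0138
3.751 [26.57 -0.11 -3.33  4.42] [-0.1  0.1 -0.3] 0.014
3.851 [26.85 -0.14 -3.94  3.44] [-0.1  0.  -0.2] 0.014
3.951 [27.13  0.47 -3.87  3.45] [-0.1 -0.  -0.1] 0.0138
4.051 [27.42 -1.7  -4.63  2.19] [-0.1 -0.1 -0.1] 0.014
4.151 [27.7   0.31 -4.02  2.89] [-0.2 -0.2 -0.2] 0.0137
4.251 [27.98  0.96 -5.32  2.52] [-0.3 -0.3 -0.2] 0.0136
4.351 [28.27  1.14 -5.65  3.51] [-0.3 -0.3 -0.3] 0.0138
4.451 [28.55  1.5  -4.47  2.15] [-0.4 -0.4 -0.5] 0.0137
4.551 [28.83  2.98 -6.39  3.09] [-0.4 -0.4 -0.6] 0.0137
```

Run:
```python
import crank; from crank import *
crank.OZ+=.003; crank.C[1]-=.001; crank.OX+=.0006
a=4.551
while a<5.1:
    a+=.1; step(a,.03); L=[]
    for i in range(6): robot.pause(.03); L.append(np.r_[feel(a)[:4],feel(a)[4]*1e3])
    print(round(a,3),np.round(np.mean(L,0),2))
    if np.mean(L,0)[1]>8: break
cv2.imwrite("pics/side5.png",cv2.resize(robot.grab_frame("side")[210:330,320:440],None,fx=5,fy=5,interpolation=cv2.INTER_CUBIC))
```

```text
4.651 [29.23  2.91 -6.13  3.88 -0.45 -0.4  -0.78]
4.751 [29.72  3.4  -6.13  4.2  -0.5  -0.36 -0.97]
4.851 [30.2   4.28 -7.03  4.63 -0.53 -0.3  -1.16]
4.951 [30.68  4.55 -7.57  4.81 -0.56 -0.2  -1.36]
5.051 [31.17  5.14 -8.2   5.62 -0.58 -0.05 -1.57]
5.151 [31.65  5.73 -7.77  6.13 -0.6   0.13 -1.77]
```

View pics/side5.png

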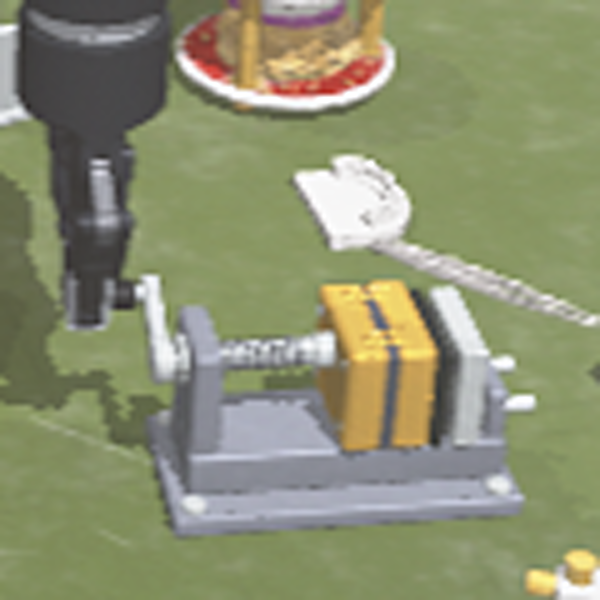

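Springs are now loaded, at roughly 20–25 N, and the picture shows the flask upright against the pad. I'll make a small final turn, then release and hand in.

Run:
```python
import crank; from crank import *
crank.OZ+=.003; crank.C[1]-=.001; crank.OX+=.0006
a=5.251; step(a,.03); robot.pause(.2); r=feel(a); print(np.round(r[:4],2))
robot.set_gripper(.05); robot.pause(.1); o("open")
p=robot.observe()["tool_pos"]; print(robot.line_to([p[0],p[1],.26],.1,guard=10)); o("up")
robot.pause(.3)
im=robot.grab_frame("side"); cv2.imwrite("pics/side6.png",cv2.resize(im[210:330,320:440],None,fx=5,fy=5,interpolation=cv2.INTER_CUBIC))
```

```text
[32.27  6.43 -7.54  6.48]
open 32.81 [ 0.5267 -0.1644  0.1596] [ 0.39 -0.06 -0.11] 0.05 0.0
False
up 33.97 [ 0.5264 -0.1642  0.2591] [-0.14  0.41  0.4 ] 0.05 0.0
```

View pics/side6.png

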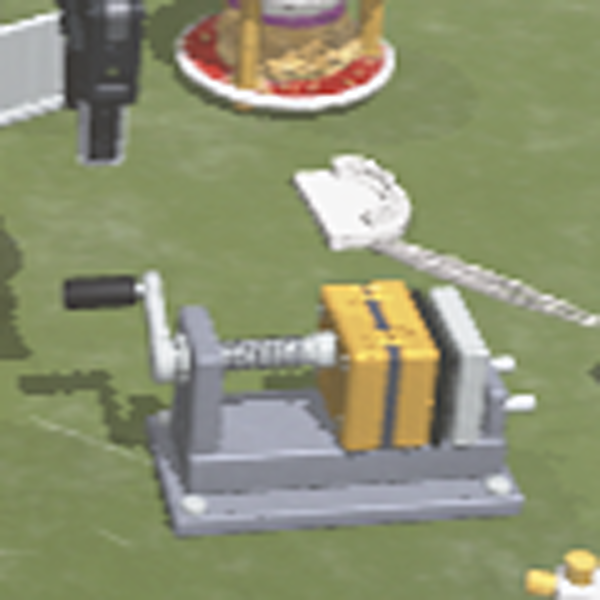

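The picture shows the flask clamped upright, the crank staying where I left it and the gripper clear.

```bash
python3 -c "
from plant import robot
print(robot.job_done())"
```

```text
the job is handed in; nothing more can be done
None
```

I clamped the flask upright on the bed, square against the sprung rear pad at an estimated 21–28 N (judged from the handle force), left the cast and wax tray untouched, and handed the job in at about 34 s; no verdict came back.

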